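# Complete the matching dessert tray and raise its rail

### The arm

A 6-joint arm with a two-finger parallel gripper is mounted at the origin on the work surface. World frame = base frame: x ahead of the robot, y to its left, z up, the work surface at z = 0. Lengths are in m, angles in rad, forces in N, time in s.
With the tool pointing down it reaches from about 0.375 to 0.9 m from the base axis. Payload 3.1 kg.
Tool frame: the origin (TCP) lies at the very end of the fingers, on their centre line; the grasp point (between the pads) lies 19 mm behind it; z points along the fingers, y is the line along which they close (so a half turn about z gives the same grasp; the last joint's range is limited). The gripper opens to 87 mm and grips with 3 to 60 N. Pads are 19 mm wide; open, the fingers measure 117 mm over their backs; the gripper's body (75 mm by 190 mm) begins 51 mm behind the grasp point.
Start: joints at [1.103, 0.527, 1.433, -0, 1.181, -0.178], TCP at [0.179, 0.599, 0.223] pointing down, gripper open.
Joint ranges: [-3.08, 3.08], [-0.75, 2.2], [0.22, 2.44], [-1.43, 4.57], [0, 2.65], [-2.85, 2.85]. Speed limits (rad/s): [2.79, 2.79, 3.14, 3.14, 3.14, 3.14].

### API

Orientations are given as a unit quaternion [x, y, z, w].
In Python, from rig import robot gives the robot as it stands. The module is installed in compiled form; this text tells all that it offers.
- The arm moves only by the tool servo_tool, never from a script. Its argument "rows" is one flat list of numbers, 5 for each row, row after row: the closure, from -1 (fully open) to 1 (shut), so that 0 is half open, then the shift along the tool's x, y, z in m, then the turn about the tool's z in degrees. A call has 1 to 5 rows; each row shifts and turns the commanded pose from where the row before left it, along the tool's axes as they then stand; what a row does not reach is not made up. A row lasts 1/12 s, in which the tool goes at most 41.7 mm and 7.16 degrees, less where a joint would pass 70% of its speed; a pose out of reach is approached as far as the arm can. A call with a gripper value outside its range is refused whole. The fingers move at their own pace and stop on an object; "newtons" is the grip in N (left out, the last holds). Time passes only in rows, so rows that do not move let the fingers close. It gives the time, the measured TCP pose, the force, the opening and the grip force at its end, in the units of the state.
- robot.get_obs(): the state, without advancing time (a new reading comes with each control period).
- robot.camera(name): name is "side" or "top" or "wrist"; returns a dict with "pixels" (384x512x3 uint8, red, green, blue), "intrinsics" (3x3 intrinsics, pixels), "rvec" (rotation vector, rad) and "tvec" (3), from world to camera coordinates, as OpenCV has them; the wrist camera has in their place "mount" (4x4, takes a point from camera to tool coordinates, whose origin is the TCP and whose axes are the flange's). Camera axes: x right, y down, z forward; pixel columns grow to the right and rows downward; lengths in m; the calibration is good to about 2 mm. A picture is of the moment at which its call begins: read the wrist's pose just before it. There is no depth.
- robot.hand_in(): hands the job in; it is judged then, once.
Trained networks look in a picture, given as the dict that the camera call returned (one of the last four; its "shot" number tells which), for a name from the list of things; names that differ only in an ending like _2 or _b are one class to them, and where a whole thing is asked for, a point or a joint stands for the part that bears it (a point fixed in the world has none). Each returns a list of dicts, best first, with "score" (0 to 1); they miss things now and then, are a little off and sometimes report something else, mostly with a low value. They report only what shows in the picture. A call takes as long as a camera call.
- robot.spot_in(picture, query): "at" ([x, y, z] in m, in world coordinates, good to about 4 mm: the middle of the surface that is visible of it).
- robot.outline_of(picture, query): "region" (384x512 bool, what is visible of it).
- robot.place_of(picture, query): "at" ([x, y, z] in m, in world coordinates, good to about 4 mm: a listed point, or the origin of a listed thing).
The state is a dict: "time": time; "q": joint angles; "joint_velocities": joint speeds; "joint_torque": joint torques, N m; "position": TCP position; "tool_rot": TCP orientation; "ft_force": force on the tool from outside, world axes, zero at the start; "moment": the same for the moment, N m; "grip_width": finger opening in m; "grip_force": force on a finger pad.
Only numpy, scipy, OpenCV 4.12 (cv2) and the standard library are available. Lean on these libraries where they do the work, as an engineer would, in place of code of your own. Each camera call takes 0.05 s, during which the arm holds its last target. There are 200 camera calls.

### The job

Take the fresh coupe from the cork mat and set it down gently, upright and centred, on the empty disc of the tray that holds coupes of its own shape. Then swing that tray's guard rail fully upright, so that the full tray is ready to carry. Leave the other tray's rail down, the coupes already on the trays in their places, and the used coupe in the grey tub.

Things in the scene. Friction and masses are not known exactly. Their poses are not given: they have to be found in the camera images.
- tub: open grey plastic clearing tub, 150 (its x) by 130 mm, 50 mm high, 3 mm walls and floor, at the right-hand side; one used coupe, of the kind that is not on the mat, stands in it. Fixed. Origin at the centre of its underside
- mat: thin cork mat, 84 x 120 mm, 3 mm thick, flat on the table near the robot; one fresh coupe, either wide or narrow, stands on it. Origin at the centre of its underside
- wide_new: plain steel stemmed dessert coupe with a wide bowl: 90 mm high, round rim 64 mm across outside (3 mm wall), bowl's side upright from 73 mm to 90 mm above the foot and narrowing below that; stem 11 mm, round foot 52 mm across; 0.10 to 0.20 kg. Origin at the centre of the underside of the foot, z up. At the start it stands either on the cork mat (then it is the one to serve) or in the grey clearing tub (then leave it)
- narrow_new: plain steel stemmed dessert coupe with a narrow, tall bowl: 110 mm high, round rim 44 mm across outside (3 mm wall), bowl's side upright from 86 mm to 110 mm above the foot and narrowing below that; stem 11 mm, round foot 48 mm across; 0.10 to 0.20 kg. Origin at the centre of the underside of the foot, z up. At the start it stands either on the cork mat (then it is the one to serve) or in the grey clearing tub (then leave it)
- tray_wide: fixed flat steel carrying tray for wide coupes, 114 mm (its x) by 290 mm (its y), floor 10 mm above the table, 8 mm lips on three sides (18 mm above the table). Origin at the centre of its underside; its x points away from the robot. Three black 62 mm rubber discs in a row along its y, at y = -88, 0 and +88 mm, mark the places: two are taken, one is empty. Its hinged rail is on the long side nearest the robot. The two trays may change sides
- gap_wide: the empty place on the tray of wide coupes: a flat black disc 62 mm across. Origin at its centre on the tray's floor (10 mm above the table): a coupe set right there has its origin at this point
- rail_wide (a joint): hinge of the guard rail on the wide tray, rad: 0 = upright, fully up against its stop (cannot go beyond); grows to 1.2 as it leans out towards the robot. Starts between 0.7 and 1.0; stiff enough to stay where left; 2 to 4 N at the bar moves it. The hinge line lies along the tray's y, at tray x = -52 mm, 25 mm above the table
- rail_wide_bar (a point): middle of the top bar of the guard rail on the wide tray: round steel bar, 10 mm thick, 258 mm long along the tray's y, 50 mm from the hinge line (so 75 mm above the table when upright, about 52 to 63 mm at the start), open underneath between its two end posts
- wide_1: coupe already standing on a disc of the wide tray, exactly like wide_new; must stay as it is. Origin at the centre of the underside of its foot
- wide_2: coupe already standing on a disc of the wide tray, exactly like wide_new; must stay as it is. Origin at the centre of the underside of its foot
- tray_narrow: fixed flat steel carrying tray for narrow coupes, 114 mm (its x) by 290 mm (its y), floor 10 mm above the table, 8 mm lips on three sides (18 mm above the table). Origin at the centre of its underside; its x points away from the robot. Three black 62 mm rubber discs in a row along its y, at y = -88, 0 and +88 mm, mark the places: two are taken, one is empty. Its hinged rail is on the long side nearest the robot. The two trays may change sides
- gap_narrow: the empty place on the tray of narrow coupes: a flat black disc 62 mm across. Origin at its centre on the tray's floor (10 mm above the table): a coupe set right there has its origin at this point
- rail_narrow (a joint): hinge of the guard rail on the narrow tray, rad: 0 = upright, fully up against its stop (cannot go beyond); grows to 1.2 as it leans out towards the robot. Starts between 0.7 and 1.0; stiff enough to stay where left; 2 to 4 N at the bar moves it. The hinge line lies along the tray's y, at tray x = -52 mm, 25 mm above the table
- rail_narrow_bar (a point): middle of the top bar of the guard rail on the narrow tray: round steel bar, 10 mm thick, 258 mm long along the tray's y, 50 mm from the hinge line (so 75 mm above the table when upright, about 52 to 63 mm at the start), open underneath between its two end posts
- narrow_1: coupe already standing on a disc of the narrow tray, exactly like narrow_new; must stay as it is. Origin at the centre of the underside of its foot
- narrow_2: coupe already standing on a disc of the narrow tray, exactly like narrow_new; must stay as it is. Origin at the centre of the underside of its foot

How it is judged:
On the way, in this order (a step that is already met when the one before it is completed fails the run):
1. the coupe from the mat stands released on the empty disc of its own kind's tray, rails still down (((horizontal distance between wide_new and gap_wide below 0.015 m and z of wide_new in the frame of gap_wide between -0.005 and 0.005 m and angle between wide_new's own z axis and vertical below 0.08 rad and linear speed of wide_new below 0.02 m/s and contact force between the fingers and wide_new below 0.1 N and horizontal distance between narrow_new and mat above 0.12 m and distance of narrow_new from where it was at the start of the episode below 0.02 m and value of joint each of rail_narrow, rail_wide above 0.5 rad) or (horizontal distance between narrow_new and gap_narrow below 0.015 m and z of narrow_new in the frame of gap_narrow between -0.005 and 0.005 m and angle between narrow_new's own z axis and vertical below 0.08 rad and linear speed of narrow_new below 0.02 m/s and contact force between the fingers and narrow_new below 0.1 N and horizontal distance between wide_new and mat above 0.12 m and distance of wide_new from where it was at the start of the episode below 0.02 m and value of joint each of rail_wide, rail_narrow above 0.5 rad))), for 0.2 s.
2. that tray's rail is upright (((horizontal distance between wide_new and gap_wide below 0.015 m and z of wide_new in the frame of gap_wide between -0.005 and 0.005 m and angle between each of wide_new, wide_1, wide_2's own z axis and vertical below 0.08 rad and linear speed of wide_new below 0.02 m/s and contact force between the fingers and wide_new below 0.1 N and horizontal distance between narrow_new and mat above 0.12 m and distance of narrow_new from where it was at the start of the episode below 0.02 m and value of joint rail_narrow above 0.5 rad and value of joint rail_wide below 0.08 rad) or (horizontal distance between narrow_new and gap_narrow below 0.015 m and z of narrow_new in the frame of gap_narrow between -0.005 and 0.005 m and angle between each of narrow_new, narrow_1, narrow_2's own z axis and vertical below 0.08 rad and linear speed of narrow_new below 0.02 m/s and contact force between the fingers and narrow_new below 0.1 N and horizontal distance between wide_new and mat above 0.12 m and distance of wide_new from where it was at the start of the episode below 0.02 m and value of joint rail_wide above 0.5 rad and value of joint rail_narrow below 0.08 rad))), for 0.2 s.
At the end, for the whole second after the job is handed in: The mat's coupe stands free, at rest and upright (0.08 rad) on its own kind's tray, within 15 mm of the empty disc's centre; that tray's rail is within 0.08 rad of upright, its other coupes upright; the other rail still leans over 0.5 rad; the tub's coupe is within 20 mm of its start (((horizontal distance between wide_new and gap_wide below 0.015 m and z of wide_new in the frame of gap_wide between -0.005 and 0.005 m and angle between each of wide_new, wide_1, wide_2's own z axis and vertical below 0.08 rad and linear speed of wide_new below 0.02 m/s and contact force between the fingers and wide_new below 0.1 N and horizontal distance between narrow_new and mat above 0.12 m and distance of narrow_new from where it was at the start of the episode below 0.02 m and value of joint rail_narrow above 0.5 rad and value of joint rail_wide below 0.08 rad) or (horizontal distance between narrow_new and gap_narrow below 0.015 m and z of narrow_new in the frame of gap_narrow between -0.005 and 0.005 m and angle between each of narrow_new, narrow_1, narrow_2's own z axis and vertical below 0.08 rad and linear speed of narrow_new below 0.02 m/s and contact force between the fingers and narrow_new below 0.1 N and horizontal distance between wide_new and mat above 0.12 m and distance of wide_new from where it was at the start of the episode below 0.02 m and value of joint rail_wide above 0.5 rad and value of joint rail_narrow below 0.08 rad))); the robot touches nothing.
It fails at once if a coupe already on a tray is moved more than 20 mm or tipped over (distance of any of wide_1, wide_2, narrow_1, narrow_2 from where it was at the start of the episode above 0.02 m or angle between any of wide_1, wide_2, narrow_1, narrow_2's own z axis and vertical above 0.35 rad).
It fails at once if the coupe is let fall (from more than about a centimetre) ((linear speed of wide_new above 0.5 m/s and contact force between the fingers and wide_new below 0.05 N) or (linear speed of narrow_new above 0.5 m/s and contact force between the fingers and narrow_new below 0.05 N)).
It fails at once if a rail is raised on a tray that is still one short ((value of joint rail_wide below 0.3 rad and horizontal distance between wide_new and gap_wide above 0.05 m) or (value of joint rail_narrow below 0.3 rad and horizontal distance between narrow_new and gap_narrow above 0.05 m)).
It also fails if it takes over 48 s, if anything falls off the work surface, if the arm or the gripper's body presses on something with over 40 N, if the wrist force passes 120 N, or if a joint passes its speed limit or range.

## Working session

There is one attempt and no reset: what is moved stays moved. The work goes in short steps, Python scripts to look and compute and a tool call to move; the robot and the scene stay as the last step left them, time stands still between calls to the robot, and variables do not carry over. Pictures are saved under pics/ and viewed, at most 10 in all, crops included, and the job is handed in when it is done.

Besides the shell and the picture viewer there is one more tool, called after "Call:" in YAML: its name, and indented under it one key for each argument. servo_tool: Moves the arm, as the interface text tells. Its arguments: {"type":"object","properties":{"rows":{"type":"array","items":{"type":"number"}},"newtons":{"type":"number"}},"required":["rows"]}

```bash
mkdir -p pics
cat > a.py <<'E'
from rig import robot
import cv2,numpy as np
o=robot.get_obs(); print(o['time'],o['position'],o['tool_rot'],o['grip_width'],o['ft_force'])
ims=[]
for c in ['top','side']:
    p=robot.camera(c); ims.append(p)
    cv2.imwrite(f'pics/{c}0.png',p['pixels'][:,:,::-1])
    for q in ['mat','tub','wide_new','narrow_new','tray_wide','tray_narrow','gap_wide','gap_narrow','rail_wide_bar','rail_narrow_bar']:
        print(c,q,[(np.round(d['at'],3).tolist(),round(d['score'],2)) for d in robot.place_of(p,q)][:4])
E
python3 a.py
```

```text
0.0 [0.17825369 0.59828416 0.22156459] [ 1.44394640e-01  9.89519594e-01 -1.02533771e-03 -3.32196503e-04] 0.08698086013506763 [-0.12262004 -0.58095275  0.05943707]
top mat [([0.427, 0.069, -0.003], 0.73)]
top tub [([0.467, -0.417, 0.0], 0.69)]
top wide_new [([0.429, 0.085, 0.002], 0.82)]
top narrow_new [([0.646, 0.082, 0.012], 0.7), ([0.456, -0.415, 0.004], 0.57)]
top tray_wide [([0.643, 0.17, -0.003], 0.68)]
top tray_narrow [([0.646, 0.168, -0.002], 0.57), ([0.65, 0.257, 0.011], 0.55), ([0.61, -0.252, 0.01], 0.5)]
top gap_wide [([0.614, -0.076, 0.01], 0.84)]
top gap_narrow [([0.651, 0.259, 0.011], 0.66), ([0.56, 0.178, 0.06], 0.33)]
top rail_wide_bar [([0.525, -0.165, 0.063], 0.89), ([0.653, 0.259, 0.006], 0.66), ([0.468, -0.412, -0.001], 0.33), ([0.613, -0.164, 0.01], 0.22)]
top rail_narrow_bar [([0.562, 0.18, 0.061], 0.63)]
side mat [([0.428, 0.07, -0.002], 0.91)]
side tub [([0.47, -0.417, 0.005], 0.96)]
side wide_new [([0.432, 0.091, 0.002], 0.57), ([0.56, 0.18, 0.065], 0.51)]
side narrow_new [([0.462, -0.422, 0.001], 0.71)]
side tray_wide [([0.612, -0.163, 0.003], 0.57), ([0.462, -0.418, -0.001], 0.49)]
side tray_narrow [([0.65, 0.167, 0.001], 0.94)]
side gap_wide [([0.653, 0.257, 0.01], 0.58)]
side gap_narrow [([0.654, 0.258, 0.011], 0.6)]
side rail_wide_bar [([0.521, -0.168, 0.061], 0.6)]
side rail_narrow_bar [([0.56, 0.179, 0.065], 0.82), ([0.611, -0.162, 0.001], 0.19)]
```

View pics/top0.png

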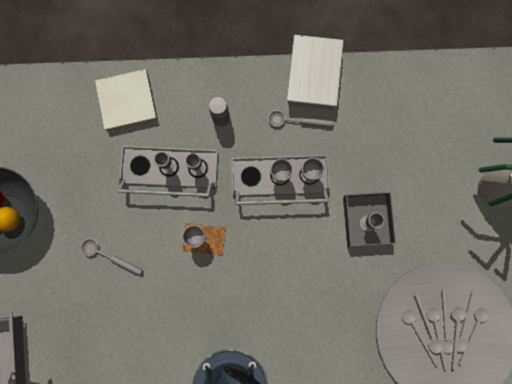

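View pics/side0.png

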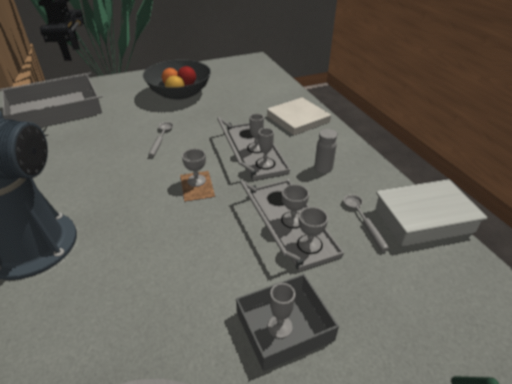

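The coupe on the mat (195,236 in the top view) is wide. Its tray is the right-hand one, with the empty disc at (250,177), at that tray's left end. The narrow coupe is in the tub. I'll grip along world x so the fingers keep clear of the neighbouring coupe.

```bash
cat > plan.py <<'E'
import numpy as np,sys
from scipy.spatial.transform import Rotation as R
from rig import robot
def plan(target,yaw_y,n):
    "target TCP; yaw_y = world heading (deg) of tool y; prints n rows (x y z mm, turn)"
    o=robot.get_obs(); r=R.from_quat(o['tool_rot']); p=np.array(o['position'])
    h=r.as_matrix()[:,1]; cur=np.degrees(np.arctan2(h[1],h[0])); t=(cur-yaw_y+180)%360-180
    d=(np.array(target)-p)/n
    print('t',round(o['time'],2),'pos',p.round(4),'yaw',cur.round(2),'tilt z',r.as_matrix()[:,2].round(4),'w',round(o['grip_width'],4))
    for i in range(n):
        print(np.round(r.inv().apply(d),4).tolist(),round(t/n,2)); r=r*R.from_rotvec([0,0,np.radians(t/n)])
if __name__=='__main__':
    a=[float(v) for v in sys.argv[1:]]; plan(a[:3],a[3],int(a[4]))
E
python3 plan.py 0.43 0.088 0.22 0 15
python3 -c "
from rig import robot;print(robot.camera('wrist')['mount'],robot.camera('wrist')['intrinsics'])"
```

```text
t 1.1 pos [0.1786 0.5989 0.2225] yaw 73.4 tilt z [ 0. -0. -1.] w 0.0869
[-0.0258, -0.0279, 0.0002] 4.89
[-0.0281, -0.0255, 0.0002] 4.89
[-0.0302, -0.0231, 0.0002] 4.89
[-0.032, -0.0204, 0.0002] 4.89
[-0.0336, -0.0176, 0.0002] 4.89
[-0.035, -0.0147, 0.0002] 4.89
[-0.0361, -0.0116, 0.0002] 4.89
[-0.037, -0.0085, 0.0002] 4.89
[-0.0376, -0.0053, 0.0002] 4.89
[-0.0379, -0.0021, 0.0002] 4.89
[-0.0379, 0.0012, 0.0002] 4.89
[-0.0377, 0.0044, 0.0002] 4.89
[-0.0372, 0.0076, 0.0002] 4.89
[-0.0364, 0.0107, 0.0002] 4.89
[-0.0354, 0.0138, 0.0002] 4.89
[[ 4.38877972e-04 -9.63577397e-01 -2.67429258e-01  7.36415821e-02]
 [ 9.99999343e-01  7.06006622e-04 -9.02722238e-04  3.02116332e-04]
 [ 1.05864957e-03 -2.67428687e-01  9.63577074e-01 -1.60865646e-01]
 [ 0.00000000e+00  0.00000000e+00  0.00000000e+00  1.00000000e+00]] [[342.0022024    0.         252.25124912]
 [  0.         342.0022024  187.62115674]
 [  0.           0.           1.        ]]
```

Call:
servo_tool:
  rows: [-1, -0.026, -0.028, 0, 4.9, -1, -0.028, -0.0255, 0, 4.9, -1, -0.03, -0.023, 0, 4.9, -1, -0.032, -0.0205, 0, 4.9, -1, -0.0335, -0.0175, 0, 4.9]

```text
time: 1.62
position: [0.2626, 0.4272, 0.2227]
tool_rot: [0.353, 0.936, 0.0, 0.0]
ft_force: [0.7, 0.5, 0.3]
grip_width: 0.0866
grip_force: 0.0
```

Call:
servo_tool:
  rows: [-1, -0.035, -0.0145, 0, 4.9, -1, -0.036, -0.0115, 0, 4.9, -1, -0.037, -0.0085, 0, 4.9, -1, -0.0375, -0.005, 0, 4.9, -1, -0.038, -0.002, 0, 4.9]

```text
time: 2.03
position: [0.3469, 0.2573, 0.2229]
tool_rot: [0.543, 0.84, 0.0, 0.0]
ft_force: [0.2, 0.7, 0.7]
grip_width: 0.0869
grip_force: 0.0
```

Call:
servo_tool:
  rows: [-1, -0.038, 0.001, 0, 4.9, -1, -0.0375, 0.0045, 0, 4.9, -1, -0.037, 0.0075, 0, 4.9, -1, -0.0365, 0.0105, 0, 4.9, -1, -0.0355, 0.014, 0, 4.9]

```text
time: 2.45
position: [0.4303, 0.0866, 0.2229]
tool_rot: [0.709, 0.705, 0.0, 0.0]
ft_force: [0.6, -0.1, -0.4]
grip_width: 0.0869
grip_force: 0.0
```

Call:
servo_tool:
  rows: [-1, 0, 0, 0, 0]

```text
time: 2.53
position: [0.4346, 0.083, 0.2233]
tool_rot: [0.711, 0.703, 0.001, 0.003]
ft_force: [0.9, -0.1, -0.3]
grip_width: 0.0874
grip_force: 0.0
```

```bash
cat > w.py <<'E'
import sys,cv2,numpy as np
from plan import plan
from rig import robot
from scipy.spatial.transform import Rotation as R
name,q=sys.argv[1],sys.argv[2].split(',')
o=robot.get_obs(); p=robot.camera('wrist')
print(o['time'],np.round(o['position'],4),o['ft_force'],o['grip_width'])
cv2.imwrite(f'pics/{name}.png',p['pixels'][:,:,::-1])
for k in q: print(k,[(np.round(d['at'],4).tolist(),round(d['score'],2)) for d in robot.place_of(p,k)][:3])
if len(sys.argv)>3: # rim fit: outline's circle at height z, radius check
    z=float(sys.argv[3]); T=np.eye(4);T[:3,:3]=R.from_quat(o['tool_rot']).as_matrix();T[:3,3]=o['position'];T=T@p['mount']
    for d in robot.outline_of(p,q[0])[:2]:
        m=d['region'].astype(np.uint8); ys,xs=np.nonzero(m)
        c=max(cv2.findContours(m,0,cv2.CHAIN_APPROX_NONE)[0],key=len)[:,0].astype(float)
        ray=np.c_[c,np.ones(len(c))]@np.linalg.inv(p['intrinsics']).T@T[:3,:3].T
        P=T[:3,3]+ray*((z-T[2,3])/ray[:,2])[:,None]
        (cx,cy),r=cv2.minEnclosingCircle(P[:,:2].astype(np.float32))
        print('outline',round(d['score'],2),'bbox',xs.min(),xs.max(),ys.min(),ys.max(),'rimplane circle',round(cx,4),round(cy,4),round(r,4),P[:,:2].min(0).round(4),P[:,:2].max(0).round(4))
E
python3 w.py w1 wide_new,mat 0.093; python3 plan.py 0.43 0.088 0.22 0 1
```

```text
2.5333 [0.4346 0.083  0.2233] [ 0.88791344 -0.12577643 -0.3116107 ] 0.08738541424936545
wide_new [([0.4308, 0.0861, 0.0007], 0.8)]
mat []
outline 0.94 bbox 212 283 133 208 rimplane circle 0.4303 0.0894 0.0338 [0.3996 0.056 ] [0.4619 0.1231]
outline 0.33 bbox 446 497 0 16 rimplane circle 0.6049 0.2224 0.0198 [0.5852 0.2115] [0.6246 0.2229]
t 2.73 pos [0.4288 0.089  0.2224] yaw -0.07 tilt z [-1.1e-03  4.0e-04 -1.0e+00] w 0.0874
[-0.001, 0.0012, 0.0024] -0.07
```

View pics/w1.png

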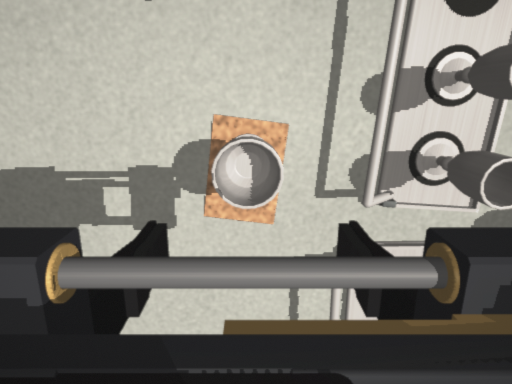

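The wrist view shows the wide coupe's rim centred at (248,173), standing on the mat. The arm was still settling, so I'll measure again at rest.

```bash
python3 w.py w2 wide_new 0.093; python3 plan.py 0.43 0.088 0.075 0 5
```

```text
2.7333 [0.4288 0.089  0.2224] [ 0.28742965  0.42197946 -0.11716643] 0.08741872206112886
wide_new [([0.4321, 0.0852, -0.0009], 0.66)]
outline 0.92 bbox 220 290 140 215 rimplane circle 0.4309 0.0897 0.0341 [0.3998 0.0561] [0.4615 0.1236]
outline 0.53 bbox 369 419 0 215 rimplane circle 0.5468 0.1432 0.0877 [0.5326 0.0561] [0.5592 0.2304]
t 2.88 pos [0.4288 0.0897 0.2225] yaw 0.05 tilt z [-6.e-04  2.e-04 -1.e+00] w 0.0869
[-0.0003, 0.0003, 0.0295] 0.01
[-0.0003, 0.0003, 0.0295] 0.01
[-0.0003, 0.0003, 0.0295] 0.01
[-0.0003, 0.0003, 0.0295] 0.01
[-0.0003, 0.0003, 0.0295] 0.01
```

Call:
servo_tool:
  rows: [-1, 0, 0.0015, 0.035, 0, -1, 0, 0, 0.035, 0, -1, 0, 0, 0.035, 0, -1, 0, 0, 0.03, 0, -1, 0, 0, 0.022, 0]

```text
time: 3.3
position: [0.4298, 0.0897, 0.0636]
tool_rot: [0.707, 0.707, -0.001, -0.001]
ft_force: [-0.4, -0.1, -0.2]
grip_width: 0.0872
grip_force: 0.0
```

Call:
servo_tool:
  rows: [-1, 0, 0, 0, 0, 0.2, 0, 0, 0, 0, 0.5, 0, 0, 0, 0, 1, 0, 0, 0, 0, 1, 0, 0, 0, 0]
  newtons: 15

```text
time: 3.72
position: [0.4323, 0.0887, 0.0671]
tool_rot: [0.708, 0.707, 0.001, 0.001]
ft_force: [0.7, -0.3, -0.4]
grip_width: 0.0678
grip_force: 0.0
```

Call:
servo_tool:
  rows: [1, 0, 0, 0, 0, 1, 0, 0, 0, 0]

```text
time: 3.88
position: [0.4318, 0.0885, 0.0668]
tool_rot: [0.708, 0.706, 0.001, 0.001]
ft_force: [-1.3, 0.4, 8.7]
grip_width: 0.0619
grip_force: 14.7
```

Call:
servo_tool:
  rows: [1, 0, 0, 0, 0]

```text
time: 3.97
position: [0.4319, 0.0885, 0.0668]
tool_rot: [0.708, 0.706, 0.001, 0.001]
ft_force: [-2.0, 0.6, 8.0]
grip_width: 0.0623
grip_force: 14.7
```

```bash
python3 w.py w3 wide_new 0.093; python3 plan.py 0.43 0.089 0.167 0 3
```

```text
3.9667 [0.4319 0.0885 0.0668] [-1.99109987  0.63173533  7.99797631] 0.062327714144623104
wide_new []
outline 0.69 bbox 465 511 48 241 rimplane circle 0.5344 0.1391 0.0394 [0.5212 0.1006] [0.5422 0.1776]
outline 0.67 bbox 183 322 169 319 rimplane circle 0.4316 0.1017 0.0309 [0.4015 0.0938] [0.4616 0.1323]
t 4.12 pos [0.4319 0.0885 0.0668] yaw -0.12 tilt z [ 0.0025 -0.     -1.    ] w 0.0625
[0.0002, -0.0005, -0.0334] -0.04
[0.0002, -0.0005, -0.0334] -0.04
[0.0002, -0.0005, -0.0334] -0.04
```

View pics/w3.png

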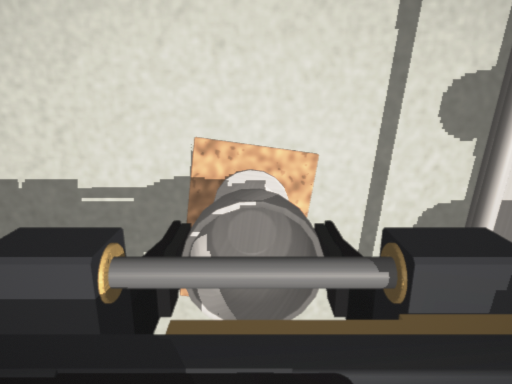

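The coupe is centred between the pads, with its rim centre at about (254,258). Next I'll lift it.

Call:
servo_tool:
  rows: [1, 0, 0, -0.005, 0, 1, 0, 0, -0.02, 0, 1, 0, 0, -0.035, 0, 1, 0, 0, -0.03, 0, 1, 0, 0, 0, 0]
  newtons: 20

```text
time: 4.53
position: [0.4345, 0.0884, 0.1603]
tool_rot: [0.708, 0.707, 0.004, 0.004]
ft_force: [0.4, 0.0, -1.8]
grip_width: 0.0622
grip_force: 20.0
```

```bash
python3 - <<'E'
from rig import robot
import cv2,numpy as np
o=robot.get_obs(); print(o['position'],o['ft_force'],o['moment'],o['grip_width'],o['grip_force'])
p=robot.camera('side'); cv2.imwrite('pics/s1.png',cv2.resize(p['pixels'][100:270,130:330,::-1],None,fx=3,fy=3))
for c,p in (('side',p),('top',robot.camera('top'))):
  for q in ['wide_new','gap_wide','tray_wide','wide_1','rail_wide_bar']: print(c,q,[(np.round(d['at'],3).tolist(),round(d['score'],2)) for d in robot.place_of(p,q)][:4])
E
python3 plan.py 0.52 0.02 0.20 0 8 | tail -1
```

```text
[0.43449514 0.08840514 0.1603034 ] [ 0.40467706  0.04998553 -1.80665308] [-0.04540914  0.00209937 -0.01346015] 0.062185388705014784 19.985991863977688
side wide_new [([0.437, 0.09, 0.097], 0.93)]
side gap_wide [([0.614, -0.077, 0.008], 0.5), ([0.461, -0.42, 0.003], 0.2)]
side tray_wide [([0.611, -0.164, 0.004], 0.75)]
side wide_1 [([0.612, -0.252, 0.008], 0.62), ([0.614, -0.166, 0.01], 0.61), ([0.655, 0.257, 0.008], 0.39)]
side rail_wide_bar [([0.523, -0.165, 0.061], 0.58)]
top wide_new [([0.432, 0.085, 0.097], 0.58), ([0.652, 0.259, 0.013], 0.26)]
top gap_wide [([0.611, -0.076, 0.008], 0.69)]
top tray_wide [([0.612, -0.169, 0.001], 0.97)]
top wide_1 [([0.611, -0.164, 0.009], 0.59), ([0.611, -0.248, 0.012], 0.58)]
top rail_wide_bar [([0.526, -0.164, 0.061], 0.94)]
[-0.0086, 0.0111, -0.0056] -0.01
```

View pics/s1.png

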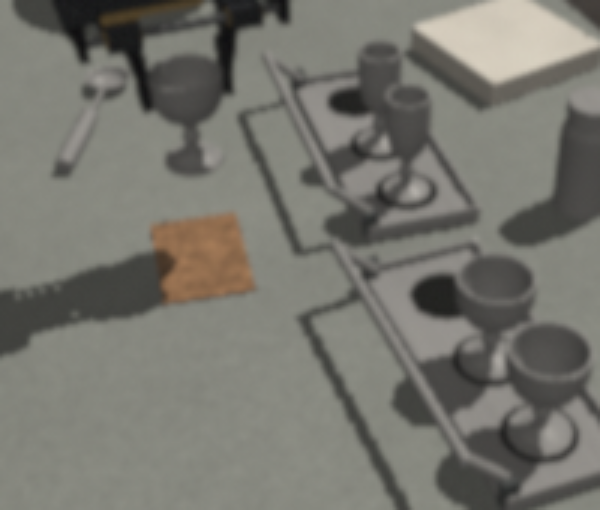

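The side crop shows the coupe hanging upright from the fingers, clear of the mat, with the wide tray's disc still empty. I'll carry it over the gap now.

Call:
servo_tool:
  rows: [1, -0.008, 0.009, 0, 0, 1, -0.013, 0.014, 0, 0, 1, -0.018, 0.0195, 0, 0, 1, -0.0215, 0.023, 0, 0, 1, -0.0215, 0.0235, 0, 0]

```text
time: 5.55
position: [0.5213, 0.0049, 0.1556]
tool_rot: [0.708, 0.707, 0.0, 0.0]
ft_force: [0.2, -0.2, -1.6]
grip_width: 0.0623
grip_force: 20.0
```

Call:
servo_tool:
  rows: [1, -0.0215, 0.0235, 0, 0, 1, -0.0215, 0.0235, 0, 0, 1, -0.018, 0.0195, 0, 0, 1, -0.013, 0.014, 0, 0, 1, -0.009, 0.009, 0, 0]

```text
time: 5.97
position: [0.612, -0.08, 0.1553]
tool_rot: [0.708, 0.706, 0.0, 0.001]
ft_force: [-0.2, 0.5, -1.7]
grip_width: 0.0625
grip_force: 20.0
```

Call:
servo_tool:
  rows: [1, 0, 0, 0.02, 0, 1, 0, 0, 0.02, 0, 1, 0, 0, 0, 0, 1, 0, 0, 0, 0]

```text
time: 6.3
position: [0.6086, -0.0772, 0.1142]
tool_rot: [0.708, 0.706, -0.001, -0.001]
ft_force: [0.6, -0.5, -0.7]
grip_width: 0.0626
grip_force: 20.0
```

```bash
python3 w.py w4 gap_wide,wide_1,wide_new; python3 plan.py 0.613 -0.0765 0.074 0 1
python3 - <<'E'
from rig import robot
import cv2,numpy as np
for c in ('side','top'):
  p=robot.camera(c); cv2.imwrite(f'pics/{c}2.png',p['pixels'][:,:,::-1])
  for q in ['wide_new','gap_wide','wide_1']: print(c,q,[(np.round(d['at'],3).tolist(),round(d['score'],2)) for d in robot.place_of(p,q)][:4])
E
```

```text
6.3 [ 0.6086 -0.0772  0.1142] [ 0.56837042 -0.49403976 -0.72404809] 0.06260269718216172
gap_wide []
wide_1 []
wide_new [([0.6096, -0.0796, 0.049], 0.77)]
t 6.5 pos [ 0.6103 -0.0772  0.1168] yaw -0.09 tilt z [ 2.4e-03 -8.0e-04 -1.0e+00] w 0.0622
[0.0007, 0.0026, 0.0429] -0.09
side wide_new [([0.614, -0.076, 0.054], 0.56)]
side gap_wide [([0.612, -0.076, 0.011], 0.47)]
side wide_1 [([0.611, -0.254, 0.008], 0.98), ([0.611, -0.166, 0.011], 0.57)]
top wide_new [([0.611, -0.166, 0.012], 0.49)]
top gap_wide [([0.609, -0.249, 0.01], 0.2)]
top wide_1 [([0.613, -0.163, 0.011], 0.71), ([0.61, -0.253, 0.009], 0.6)]
```

View pics/w4.png

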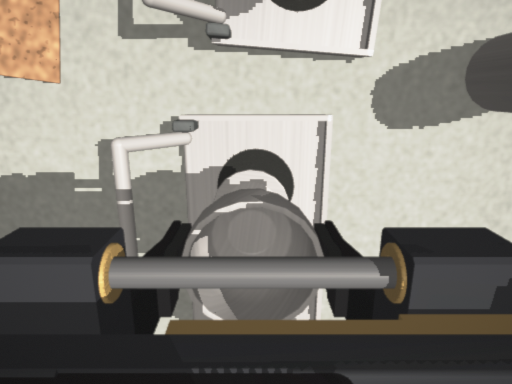

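The wrist view shows the disc centred near column 255, with the foot of the held coupe over it. Next I'll lower it gently.

Call:
servo_tool:
  rows: [1, 0, 0.001, 0.012, 0, 1, 0, 0, 0.012, 0, 1, 0, 0, 0.008, 0, 1, 0, 0, 0.004, 0, 1, 0, 0, 0, 0]

```text
time: 7.32
position: [0.609, -0.0765, 0.0774]
tool_rot: [0.708, 0.706, -0.001, -0.002]
ft_force: [-0.1, 0.1, -1.4]
grip_width: 0.0624
grip_force: 20.0
```

Call:
servo_tool:
  rows: [1, 0, 0, 0.002, 0, 1, 0, 0, 0, 0]

```text
time: 7.48
position: [0.6104, -0.0769, 0.0773]
tool_rot: [0.708, 0.706, -0.0, -0.0]
ft_force: [-0.3, -0.1, -1.8]
grip_width: 0.0621
grip_force: 20.0
```

Call:
servo_tool:
  rows: [1, 0, 0, 0.0015, 0, 1, 0, 0, 0, 0]

```text
time: 7.65
position: [0.6106, -0.0769, 0.0762]
tool_rot: [0.708, 0.706, 0.0, 0.0]
ft_force: [-0.2, 0.3, -2.0]
grip_width: 0.0626
grip_force: 20.0
```

Call:
servo_tool:
  rows: [1, 0, 0.0015, 0.0015, 0, 1, 0, 0, 0, 0]

```text
time: 7.82
position: [0.6123, -0.0769, 0.0747]
tool_rot: [0.708, 0.706, 0.0, 0.0]
ft_force: [-0.9, 1.0, -0.8]
grip_width: 0.062
grip_force: 20.0
```

Call:
servo_tool:
  rows: [1, 0, 0, 0.001, 0, 1, 0, 0, 0, 0]

```text
time: 7.98
position: [0.6122, -0.077, 0.074]
tool_rot: [0.708, 0.706, 0.0, 0.0]
ft_force: [0.9, 0.5, 0.5]
grip_width: 0.062
grip_force: 19.9
```

Contact: the weight has come off the wrist. I'll release the coupe gently.

Call:
servo_tool:
  rows: [-0.4, 0, 0, 0, 0, -0.5, 0, 0, 0, 0, -0.65, 0, 0, 0, 0, -0.8, 0, 0, 0, 0, -1, 0, 0, 0, 0]
  newtons: 5

```text
time: 8.4
position: [0.6119, -0.0769, 0.0735]
tool_rot: [0.708, 0.706, -0.0, -0.0]
ft_force: [0.1, 0.5, 0.5]
grip_width: 0.0776
grip_force: 0.0
```

Call:
servo_tool:
  rows: [-1, 0, 0, 0, 0, -1, 0, 0, -0.01, 0, -1, 0, 0, -0.03, 0, -1, 0, 0, -0.035, 0, -1, 0, 0, -0.035, 0]

```text
time: 8.82
position: [0.6112, -0.0767, 0.1847]
tool_rot: [0.708, 0.706, -0.0, -0.001]
ft_force: [-0.3, -0.4, 0.8]
grip_width: 0.087
grip_force: 0.0
```

Call:
servo_tool:
  rows: [-1, 0, 0, -0.01, 0, -1, 0, 0, 0, 0]

```text
time: 8.98
position: [0.6144, -0.0776, 0.1982]
tool_rot: [0.708, 0.707, 0.002, 0.004]
ft_force: [-0.6, 0.6, -0.0]
grip_width: 0.0872
grip_force: 0.0
```

```bash
python3 w.py w5 wide_new,rail_wide_bar 0.10; python3 plan.py 0.5 -0.10 0.12 90 1
python3 - <<'E'
from rig import robot
import cv2,numpy as np
for c in ('side','top'):
  p=robot.camera(c); cv2.imwrite(f'pics/{c}3.png',p['pixels'][:,:,::-1])
  for q in ['wide_new','gap_wide','rail_wide_bar']: print(c,q,[(np.round(d['at'],3).tolist(),round(d['score'],2)) for d in robot.place_of(p,q)][:4])
E
```

```text
8.9833 [ 0.6144 -0.0776  0.1982] [-0.60752695  0.61384669 -0.01090215] 0.08718972781325555
wide_new [([0.6157, -0.0805, 0.009], 0.94)]
rail_wide_bar []
outline 0.61 bbox 208 287 142 226 rimplane circle 0.6119 -0.0749 0.0347 [ 0.5801 -0.1089] [ 0.6423 -0.0405]
outline 0.46 bbox 141 198 121 333 rimplane circle 0.5542 -0.065 0.0442 [ 0.531  -0.1059] [ 0.5744 -0.0248]
t 9.18 pos [ 0.6103 -0.0764  0.1917] yaw -0.11 tilt z [-0.004   0.0012 -1.    ] w 0.0871
[-0.0239, -0.11, 0.0721] -90.11
side wide_new [([0.469, -0.416, 0.002], 0.54), ([0.461, -0.419, 0.004], 0.19)]
side gap_wide [([0.613, -0.076, 0.009], 0.49)]
side rail_wide_bar [([0.524, -0.164, 0.061], 0.64)]
top wide_new []
top gap_wide []
top rail_wide_bar [([0.526, -0.166, 0.063], 0.76), ([0.612, -0.164, 0.012], 0.59), ([0.652, 0.257, 0.009], 0.33)]
```

View pics/w5.png

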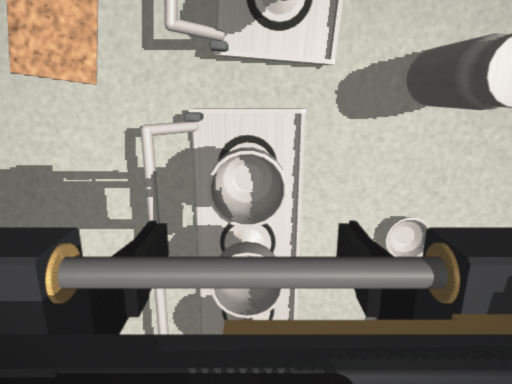

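The coupe stands on its disc, with the rim centred at about (247,188) and at the right place. Next I'll close the fingers, go round to the robot's side of the rail bar, and push it up.

Call:
servo_tool:
  rows: [1, -0.006, -0.02, 0, 0, 1, -0.012, -0.035, 0, 0, 1, -0.012, -0.035, 0, 0, 1, -0.01, -0.03, 0, 0, 1, -0.004, -0.012, 0, 0]
  newtons: 10

```text
time: 10.0
position: [0.4752, -0.1204, 0.1932]
tool_rot: [0.708, 0.706, -0.001, -0.002]
ft_force: [0.5, -0.0, -0.0]
grip_width: 0.0612
grip_force: 0.0
```

Call:
servo_tool:
  rows: [1, 0, 0, 0.025, 0, 1, 0, 0, 0.035, 0, 1, 0, 0, 0.035, 0, 1, 0, 0, 0.03, 0, 1, 0, 0, 0.015, 0]

```text
time: 10.42
position: [0.4783, -0.1201, 0.0507]
tool_rot: [0.708, 0.706, -0.001, -0.002]
ft_force: [0.3, -0.2, -0.2]
grip_width: 0.0285
grip_force: 0.0
```

Call:
servo_tool:
  rows: [1, 0, 0, 0, 0, 1, 0, 0, 0, 0]

```text
time: 10.58
position: [0.4795, -0.1205, 0.053]
tool_rot: [0.708, 0.706, -0.0, -0.001]
ft_force: [-0.2, -0.7, -0.1]
grip_width: 0.0149
grip_force: 0.0
```

Call:
servo_tool:
  rows: [1, 0, 0, 0.003, 0, 1, 0, 0.005, 0, 0, 1, 0, 0.008, 0, 0, 1, 0, 0.01, 0, 0, 1, 0, 0.01, 0, 0]

```text
time: 11.0
position: [0.5105, -0.1203, 0.0515]
tool_rot: [0.707, 0.707, -0.002, -0.003]
ft_force: [-21.4, -7.7, 16.9]
grip_width: 0.0007
grip_force: 11.4
```

Call:
servo_tool:
  rows: [1, 0, 0.008, 0, 0, 1, 0, 0.007, 0, 0, 1, 0, 0.005, 0, 0, 1, 0, 0, 0, 0]

```text
time: 11.33
position: [0.5308, -0.1193, 0.0512]
tool_rot: [0.707, 0.707, -0.001, -0.003]
ft_force: [-3.0, 2.7, 4.9]
grip_width: 0.0004
grip_force: 2.7
```

Call:
servo_tool:
  rows: [1, 0, 0.004, 0, 0, 1, 0, 0.003, 0, 0, 1, 0, 0, 0, 0]

```text
time: 11.58
position: [0.5404, -0.1203, 0.0511]
tool_rot: [0.708, 0.707, 0.0, -0.0]
ft_force: [-3.1, 0.5, 3.4]
grip_width: 0.0003
grip_force: 1.5
```

Call:
servo_tool:
  rows: [1, 0, 0.003, 0, 0, 1, 0, 0, 0, 0]

```text
time: 11.75
position: [0.5434, -0.1206, 0.0507]
tool_rot: [0.708, 0.707, 0.0, 0.0]
ft_force: [-2.2, -0.0, 1.8]
grip_width: 0.0004
grip_force: 1.1
```

Run:
```python
from rig import robot
import cv2,numpy as np
o=robot.get_obs();print(o['time'],o['position'],o['ft_force'])
for c in ('side','top'):
  p=robot.camera(c); cv2.imwrite(f'pics/{c}4.png',cv2.resize(p['pixels'][150:290,190:370,::-1],None,fx=4,fy=4))
  for q in ['rail_wide_bar']: print(c,q,[(np.round(d['at'],3).tolist(),round(d['score'],2)) for d in robot.place_of(p,q)][:4])
```

```text
11.75 [ 0.54339378 -0.12059408  0.05071999] [-2.15954899 -0.04823394  1.82220554]
side rail_wide_bar [([0.559, -0.164, 0.077], 0.64)]
top rail_wide_bar []
```

View pics/side4.png

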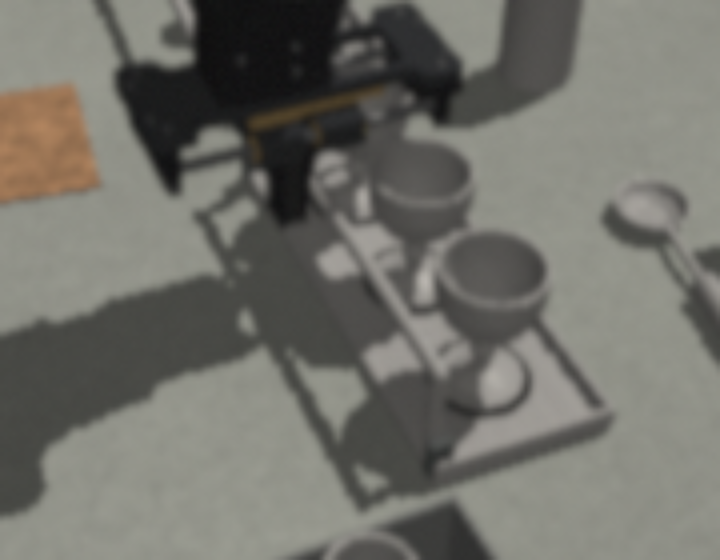

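The rail is nearly upright, with its bar between the gripper and the bowls. I'll push on until the stop's force shows.

Call:
servo_tool:
  rows: [1, 0, 0.002, 0, 0, 1, 0, 0, 0, 0]

```text
time: 12.12
position: [0.5433, -0.1208, 0.0504]
tool_rot: [0.708, 0.707, -0.001, -0.001]
ft_force: [-5.1, -1.2, 4.1]
grip_width: 0.0004
grip_force: 2.9
```

Call:
servo_tool:
  rows: [1, 0, 0.002, 0, 0, 1, 0, 0, 0, 0]

```text
time: 12.28
position: [0.5433, -0.1208, 0.0504]
tool_rot: [0.707, 0.707, -0.002, -0.003]
ft_force: [-9.2, -1.5, 6.6]
grip_width: 0.0003
grip_force: 5.1
```

The position has stopped and the force is rising, so the rail is at its stop. I'll back off and rise clear.

Call:
servo_tool:
  rows: [1, 0, 0.002, 0, 0, 1, 0, 0, 0, 0, 1, 0, -0.01, 0, 0, 1, 0, -0.025, 0, 0, 1, 0, -0.03, 0, 0]

```text
time: 12.7
position: [0.4866, -0.1222, 0.0509]
tool_rot: [0.708, 0.707, 0.001, 0.003]
ft_force: [-0.2, -0.2, -1.4]
grip_width: 0.0006
grip_force: 0.0
```

Call:
servo_tool:
  rows: [1, 0, -0.005, -0.03, 0, 1, 0, 0, -0.04, 0, 1, 0, 0, -0.04, 0, 1, 0, 0, -0.04, 0, 1, 0, 0, -0.01, 0]

```text
time: 13.12
position: [0.4832, -0.1229, 0.2168]
tool_rot: [0.708, 0.706, 0.002, 0.007]
ft_force: [-0.3, -0.3, -1.0]
grip_width: 0.0003
grip_force: 0.0
```

Call:
servo_tool:
  rows: [1, 0, 0, 0, 0, 1, 0, 0, 0, 0, 1, 0, 0, 0, 0]

```text
time: 13.37
position: [0.4781, -0.1204, 0.2093]
tool_rot: [0.708, 0.706, -0.0, -0.001]
ft_force: [0.5, 0.2, 0.5]
grip_width: 0.0005
grip_force: 0.0
```

Run:
```python
from rig import robot
import cv2,numpy as np
o=robot.get_obs();print(o['time'],o['position'],o['ft_force'])
for c in ('side','top'):
  p=robot.camera(c); cv2.imwrite(f'pics/{c}5.png',cv2.resize(p['pixels'][100:350,140:370,::-1],None,fx=2.4,fy=2.4))
  for q in ['rail_wide_bar','rail_narrow_bar','wide_new']: print(c,q,[(np.round(d['at'],3).tolist(),round(d['score'],2)) for d in robot.place_of(p,q)][:4])
```

```text
13.3667 [ 0.47814083 -0.12037822  0.20929624] [0.49758665 0.18416001 0.49162174]
side rail_wide_bar [([0.556, -0.163, 0.076], 0.97)]
side rail_narrow_bar []
side wide_new [([0.61, -0.076, 0.009], 0.69)]
top rail_wide_bar []
top rail_narrow_bar [([0.561, 0.182, 0.059], 0.8)]
top wide_new [([0.612, -0.081, 0.014], 0.59)]
```

View pics/side5.png

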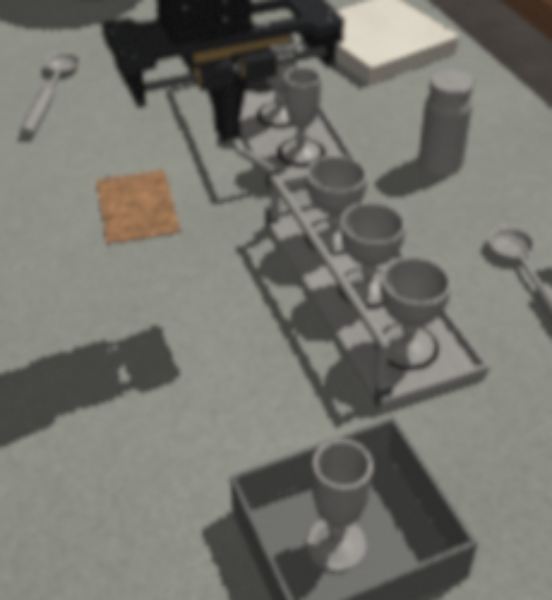

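The three wide coupes stand upright behind the raised rail, the narrow tray's rail is still down, and the tub's coupe hasn't moved.

```bash
python3 -c "
from rig import robot;print(robot.hand_in())"
```

```text
the job is handed in; nothing more can be done
None
```

The wide coupe from the mat now stands on the empty disc of the wide tray, that tray's rail is pushed up to its stop, and the job is handed in; no verdict came back.

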